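Pin the leaves of a lighted mirror and wake its lights

TASK

The three-leaf lighted mirror gets its power through its hinges, so first flip its toggle switch off (lever over to the red dot). Then push each of the loose hinge pins through a free hinge of the mirror, entering from the brass cheek, until its square head sits fully home against the brass; a hinge for which no pin is lying out stays empty. With every pin home and let go, flip the switch back on (lever over to the green dot), pick up the remote control and hold it level and steady in front of the receiver, its dark nose pointing straight at the dark eye from 5 to 25 cm away, for three seconds, and lay it back down flat, buttons up, on the chest top; leave the tray and what stands on it alone.

Things in the scene. Friction and masses are not known exactly. Their poses are not given: they have to be found in the camera images.
- mirror: Fixed three-leaf mirror: aluminium base rail 60 (x) x 480 (y) x 12 mm with three hinges 180 mm apart along y; the white leaves lie back on the +x side, from 84 mm past the hole axis, 54 mm high there, 85 mm at the far edge; a 14 mm thick neck at axis height joins each to its lug. Origin: centre of the rail's underside; x away from the robot, y along the rail and the hole axes, z up.
- fork0 (a point): On the hole axis in the outer face of the brass cheek of the +y end hinge of the mirror. Axes as the mirror's: y points out of the hole towards the side the pin comes from (a pin is pushed along -y), z up. 42 mm of fork lie behind it along -y: brass cheek 10, gap with the 18 mm dark steel lug 22, aluminium cheek 10. Level, in-line 14 mm round holes go through all three.
- fork1 (a point): On the hole axis in the outer face of the brass cheek of the middle hinge of the mirror. Axes as the mirror's: y points out of the hole towards the side the pin comes from (a pin is pushed along -y), z up. Same fork as the others: cheeks 36 mm wide in x, axis 60 mm and fork top 77 mm above the chest top, above the rail's centre line.
- fork2 (a point): On the hole axis in the outer face of the brass cheek of the -y end hinge of the mirror. Axes as the mirror's: y points out of the hole towards the side the pin comes from (a pin is pushed along -y), z up. Same fork as the others; the head stops against this brass face.
- switch (a joint): Lever angle of the toggle switch, rad: 0 is fully off (leaning 0.5 rad from upright towards the switch's -x, the red dot), 1 is fully on (leaning 0.5 rad towards +x, the green dot). It stays wherever it is left; a push of a few N moves it. Hard stops at 0 and 1.
- switch_tip (a point): Centre of the black ball, 26 mm in diameter, at the end of the lever; 80 mm from the pivot, whose axis lies along the switch block's y, 22 mm above the chest top over the block's origin.
- switch_base: Fixed white block of the toggle switch, origin at the centre of its underside, x points from the red dot (off, on the robot's side) to the green dot (on). 70 (x) x 50 (y) x 25 mm high, with a 10 mm thick steel lever, its ball 92 mm above the chest top when on or off, 102 mm when upright.
- remote: Loose white remote control, 120 (x) x 36 (y) x 16 mm, 70 g, lying flat on the chest top. Origin: centre of its underside; x towards its dark nose, the end it is aimed with; z up, out of the side with the buttons.
- remote_nose (a point): Centre of the remote's nose face, 60 mm along x and 8 mm up from its origin; axes as the remote's: x is the aiming direction.
- receiver: Fixed receiver of the mirror: a white box 24 x 34 x 30 mm on a thin post, 85 mm high, foot 56 mm across. Origin: centre of its foot; the dark eye looks along -x, which is roughly towards the robot.
- eye (a point): The receiver's dark eye, 70 mm above the chest top, 16 mm in front (-x) of its post; axes as the receiver's. The remote counts as aimed when the eye lies 50 to 250 mm ahead of the nose and within 25 mm of its aiming line sideways and in height, the nose being on the eye's front side.
- dispenser: Frosted glass push dispenser on the tray, 64 mm across, 143 mm high; leave alone.
- case: Round tortoiseshell glasses case on the tray, 76 mm across, 40 mm high; leave alone.
- dish: White ceramic dish with two silver hoops on the tray, 84 mm across, 10 mm high; leave alone.
- clip: Green hair clip on the tray, 85 x 26 x 30 mm; leave alone.
- tray: Fixed mirrored tray 180 (x) x 170 (y) mm, 12 mm high with its rim; origin at the centre of its underside.
- pin0: Loose hinge pin (may be absent): brown square head 20 x 20 mm, 30 mm long; round steel shaft 12 mm in diameter, 60 mm long, tapered at the tip. Origin on the axis at the shoulder; x along the shaft to the tip (head x=-30..0 mm, tip +60), y, z square to the head's flats. Lies level on a head flat, axis 10 mm up. About 90 g, mass centre 7 mm inside the head. All alike, fit any hinge.
- pin0_tip (a point): Centre of the tip of pin0, 60 mm along x from its origin.
- pin1: Loose hinge pin (may be absent): brown square head 20 x 20 mm, 30 mm long; round steel shaft 12 mm in diameter, 60 mm long, tapered at the tip. Origin on the axis at the shoulder; x along the shaft to the tip (head x=-30..0 mm, tip +60), y, z square to the head's flats. Lies level on a head flat, axis 10 mm up. About 90 g, mass centre 7 mm inside the head. All alike, fit any hinge.
- pin1_tip (a point): Centre of the tip of pin1, 60 mm along x from its origin.
- pin2: Loose hinge pin (may be absent): brown square head 20 x 20 mm, 30 mm long; round steel shaft 12 mm in diameter, 60 mm long, tapered at the tip. Origin on the axis at the shoulder; x along the shaft to the tip (head x=-30..0 mm, tip +60), y, z square to the head's flats. Lies level on a head flat, axis 10 mm up. About 90 g, mass centre 7 mm inside the head. All alike, fit any hinge.
- pin2_tip (a point): Centre of the tip of pin2, 60 mm along x from its origin.
Things that resemble listed ones, but are neither listed nor needed, are in the scene too. Leave any white look-alike of the pin2 alone.

How it is judged:
By the outcome, as a careful person would: the job done as asked, in the order asked, and still so for the second after the job is handed in, with the robot touching nothing.
Of pin0, pin1, pin2 only 2 to 3 are there at a start; the rules pass over those that are not, and their reading is None.
At some moment in a run one of pin0, pin1, pin2, remote may be knocked a few centimetres aside while the robot is not near it.
Once in a run the grip may slacken for a moment while it holds something.
It also fails if it takes over 210 s, if anything falls off the work surface, if the arm or the gripper's body presses on something with over 40 N, if the wrist force passes 120 N, or if a joint passes its speed limit or range.

ROBOT

A 7-joint arm with a two-finger parallel gripper is mounted at the origin on the work surface. World frame = base frame: x ahead of the robot, y to its left, z up, the work surface at z = 0. Lengths are in mm, angles in rad, forces in N, time in s.
With the tool pointing down it reaches from about 400 to 875 mm from the base axis. Payload 4.4 kg.
Tool frame: the origin (TCP) lies midway between the tips of the shut fingers; the grasp point (between the pads) lies 19 mm behind it; z points along the fingers, y is the line along which they close (so a half turn about z gives the same grasp; the last joint's range is limited). The gripper opens to 85 mm and grips with 20 to 120 N. Pads are 22 mm wide; open, the fingers measure 114 mm over their backs; the gripper's body (76 mm by 85 mm) begins 54 mm behind the grasp point. The pads swing forward as they close: fully open they stand 13 mm farther back than shut.
Start: joints at [1.266, 0.628, 0.038, 1.517, -0.027, 0.996, -0.02], TCP at [153.776, -631.562, 231.313] pointing down, gripper open.
Joint ranges: [-3.06, 3.06], [-0.37, 2.12], [-1.25, 1.32], [0.18, 2.47], [-1.1, 4.24], [0.23, 1.98], [-2.94, 2.94]. Speed limits (rad/s): [2.57, 2.57, 3.14, 3.14, 3.14, 3.14, 3.14].

INTERFACE

Orientations are given as [roll, pitch, yaw] about the fixed x, y, z axes, in that order (R = Rz(yaw) Ry(pitch) Rx(roll)).
In Python, from cell import ctrl gives the robot as it stands.
- The arm moves only by the shell command python3 -m crank 'ROWS' [OPENING]. ROWS is JSON, a list that holds one entry, the list of rows, each a list of 4 numbers: the shift along the tool's x, y, z normalised to -1 to 1, where 1 is 2.5 cm, then the turn about the tool's z normalised to -1 to 1, where 1 is 0.08 rad. In form: [[[dx, dy, dz, turn], ...]]. A call has 1 to 12 rows; each row shifts and turns the commanded pose from where the row before left it, along the tool's axes as they then stand; what a row does not reach is not made up. A row lasts 1/12 s, in which the tool goes at most 41.7 mm and 7.16 degrees, less where a joint would pass 70% of its speed; a pose out of reach is approached as far as the arm can. A call with a number of a shift or a turn outside -1 to 1 is refused whole. A call with a gripper value outside its range is refused whole. OPENING is the closure, from -1 (fully open) to 1 (shut), set as the call begins (- or left out, the last holds). The fingers move at their own pace and stop on an object; the grip force is fixed at half the most. Time passes only in rows, so rows that do not move let the fingers close. It gives the time, the measured TCP pose, the force, the opening and the grip force at its end, in the units of the state.
- ctrl.read_state(): the state, without advancing time (a new reading comes with each control period).
- ctrl.get_image(name): name is "scene" or "top" or "wrist"; returns a dict with "img" (480x640x3 uint8, red, green, blue), "intrinsics" (3x3 intrinsics, pixels), "dist" ([k1, k2, p1, p2, k3] as OpenCV has them; the pictures are not rectified), "extrinsics" (4x4, takes a point from camera to world coordinates). Camera axes: x right, y up, looking along -z (the intrinsics and any distortion apply to the point x, -y, -z); pixel columns grow to the right and rows downward; lengths in mm; the calibration is good to about 2 mm. A picture is of the moment at which its call begins. There is no depth.
- ctrl.finish_job(): hands the job in; it is judged then, once.
Trained networks look in the newest picture that a camera, given by its name, has taken for a name from the list of things; names that differ only in an ending like _2 or _b are one class to them, and where a whole thing is asked for, a point or a joint stands for the part that bears it (a point fixed in the world has none). Each returns a list of dicts, best first, with "confidence" (0 to 1); they miss things now and then, are a little off and sometimes report something else, mostly with a low value. They report only what shows in the picture. A call takes as long as a camera call. They do not tell look-alikes from the thing itself.
- ctrl.find_in(camera, target): "position" ([row, column] in pixels, amid what is visible of it).
- ctrl.trace(camera, target): "mask" (480x640 bool, what is visible of it) and "position" ([row, column] in pixels, amid what is visible of it).
- ctrl.place_of(camera, target): "position" ([row, column] in pixels: a listed point, or the origin of a listed thing).
The state is a dict: "clock": time; "qpos": joint angles; "qd": joint speeds; "tau": joint torques, N m; "eef_pos": TCP position; "tool_rot": TCP orientation; "force": force on the tool from outside, world axes, zero at the start; "torque": the same for the moment, N m; "width": finger opening in mm; "gripper_force": force on a finger pad.
Only numpy, scipy, OpenCV 4.12 (cv2) and the standard library are available. Lean on these libraries where they do the work, as an engineer would, in place of code of your own. Each camera call takes 0.05 s, during which the arm holds its last target. There are 200 camera calls.

## Working session

There is one attempt and no reset: what is moved stays moved. The work goes in short steps, Python scripts to look and compute and a shell command to move; the robot and the scene stay as the last step left them, time stands still between calls to the robot, and variables do not carry over. Pictures are saved under pics/ and viewed, at most 14 in all, crops included, and the job is handed in when it is done.

```bash
ls; mkdir -p pics
cat > h.py <<'E'
import numpy as np, cv2
from cell import ctrl
from scipy.spatial.transform import Rotation as R
def ray(c,px):
    K=np.array(c["intrinsics"]);d=np.array(c["dist"],float);T=np.array(c["extrinsics"])
    u=cv2.undistortPoints(np.array([[[px[1],px[0]]]],float),K,d)[0,0]
    v=T[:3,:3]@np.array([u[0],-u[1],-1]);return T[:3,3],v
def atz(c,px,z):
    o,v=ray(c,px);return (o+v*(z-o[2])/v[2])
def proj(c,p):
    T=np.array(c["extrinsics"]);q=T[:3,:3].T@(np.array(p,float)-T[:3,3])
    q=np.array([[q[0],-q[1],-q[2]]])
    r=cv2.projectPoints(q,np.zeros(3),np.zeros(3),np.array(c["intrinsics"]),np.array(c["dist"],float))[0][0,0]
    return r[::-1]
def save(img,n): cv2.imwrite("pics/"+n,cv2.cvtColor(img,cv2.COLOR_RGB2BGR))
E
python3 - <<'E'
from h import *
print({k:np.round(v,3).tolist() for k,v in ctrl.read_state().items()})
Z=dict(fork0=60,fork1=60,fork2=60,switch_tip=92,switch_base=0,remote=0,remote_nose=8,receiver=0,eye=70,mirror=0,tray=0,pin0=10,pin0_tip=10,pin1=10,pin1_tip=10,pin2=10,pin2_tip=10)
for n in("top","scene"):
    c=ctrl.get_image(n);save(c["img"],n+"0.png");print(n,np.round(np.array(c["extrinsics"])[:3,3]))
    for t,z in Z.items():
        for r in ctrl.place_of(n,t)[:5]:
            print(t,np.round(r["position"]),round(r["confidence"],2),np.round(atz(c,r["position"],z)[:2]))
E
```

```text
pics
{'clock': 0.0, 'qpos': [1.266, 0.629, 0.038, 1.518, -0.027, 0.996, -0.02], 'qd': [-0.002, -0.0, -0.001, 0.0, -0.001, 0.0, -0.001], 'tau': [-0.0, -56.34, 1.226, -19.344, 0.011, 0.01, -0.0], 'eef_pos': [153.627, -630.957, 230.4], 'tool_rot': [-3.14, 0.0, 0.239], 'force': [0.203, 0.293, 0.007], 'torque': [0.034, 0.009, -0.023], 'gripper_force': 0.0, 'width': 85.381}
top [ 286.   26. 1017.]
fork0 [169. 302.] 0.82 [597.  44.]
fork0 [168. 386.] 0.76 [ 603. -137.]
fork0 [170. 217.] 0.61 [592. 227.]
fork0 [262. 256.] 0.2 [394. 136.]
fork1 [169. 302.] 0.82 [597.  44.]
fork1 [168. 386.] 0.76 [ 603. -137.]
fork1 [170. 217.] 0.61 [592. 227.]
fork1 [262. 256.] 0.2 [394. 136.]
fork2 [169. 302.] 0.82 [597.  44.]
fork2 [168. 386.] 0.76 [ 603. -137.]
fork2 [170. 217.] 0.61 [592. 227.]
fork2 [262. 256.] 0.2 [394. 136.]
switch_tip [228. 394.] 0.5 [ 466. -147.]
switch_base [250. 386.] 0.85 [ 434. -145.]
switch_base [199. 133.] 0.41 [537. 421.]
remote [224. 141.] 0.89 [481. 400.]
remote [250. 327.] 0.16 [430. -14.]
remote_nose [199. 134.] 0.86 [536. 416.]
receiver [160. 144.] 0.89 [628. 405.]
receiv
[... 1975 characters left out ...]
] 0.63 [425. 274.]
pin0 [259. 376.] 0.48 [395. 157.]
pin0_tip [279. 385.] 0.54 [457. 214.]
pin0_tip [334. 454.] 0.43 [535. 416.]
pin1 [245. 410.] 0.74 [288. 198.]
pin1 [242. 316.] 0.67 [424. -11.]
pin1 [229. 273.] 0.66 [ 443. -139.]
pin1 [282. 414.] 0.63 [425. 274.]
pin1 [259. 376.] 0.48 [395. 157.]
pin1_tip [252. 351.] 0.6 [410.  90.]
pin1_tip [232. 277.] 0.59 [ 446. -124.]
pin1_tip [278. 390.] 0.5 [446. 222.]
pin2 [245. 410.] 0.74 [288. 198.]
pin2 [242. 316.] 0.67 [424. -11.]
pin2 [229. 273.] 0.66 [ 443. -139.]
pin2 [282. 414.] 0.63 [425. 274.]
pin2 [259. 376.] 0.48 [395. 157.]
pin2_tip [238. 396.] 0.64 [279. 154.]
pin2_tip [320. 452.] 0.62 [494. 397.]
pin2_tip [232. 296.] 0.45 [418. -79.]
```

Run:
```python
import cv2
a=cv2.imread("pics/top0.png");
cv2.imwrite("pics/top0c.png",cv2.resize(a[130:350,100:540],(800,400),interpolation=cv2.INTER_CUBIC))
```

```text
(no output)
```

View pics/top0c.png

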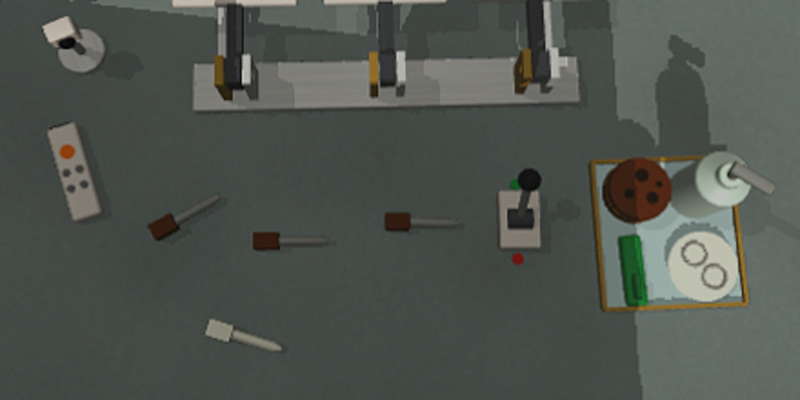

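View pics/scene0.png

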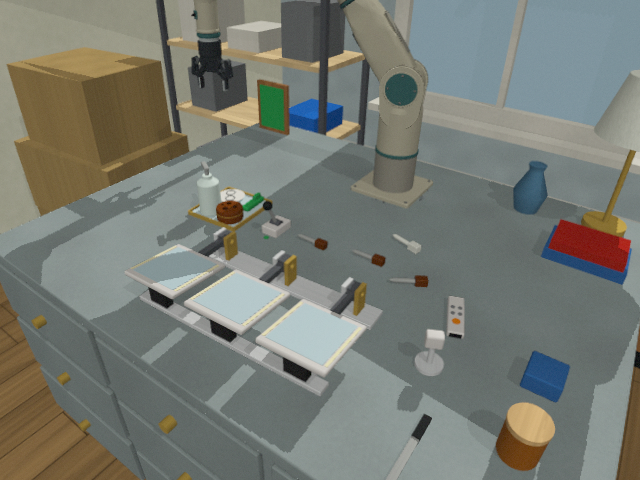

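The three brown pins lie at top-image px (250,195), (261,254) and (250,327). The white look-alike is at (313,225) and stays put. The remote is at (224,141) and the receiver at (160,144). The switch ball at (228,394) leans to green, so it is on. The remote-coloured switch block (250,386) and the receiver box aren't remotes. So all three hinges get pins.

I'll go to the switch first, then look with the wrist camera.

```bash
python3 -m crank '[[[0,0,0,-1],[0,0,0,-1],[0,0,0,-1],[0,0,0,-1],[0,0,0,-1],[0,0,0,-1],[0,0,0,-1],[0,0,0,-1],[0,0,0,-1],[0,0,0,-1]]]' -1
python3 -m crank '[[[0,0,0,-1],[0,0,0,-1],[0,0,0,-1],[0,0,0,-1],[0,0,0,-1],[0,0,0,-1],[0,0,0,-0.66],[0,0,0,0]]]'
python3 -m crank '[[[0.8,0.5,0,0],[0.8,0.5,0,0],[0.8,0.5,0,0],[0.8,0.5,0,0],[0.8,0.5,0,0],[0.8,0.5,0,0],[0.8,0.5,0,0],[0.8,0.5,0,0],[0.8,0.5,0,0],[0.8,0.5,0,0],[0.8,0.5,0,0],[0.8,0.5,0,0]]]'
python3 -m crank '[[[0.8,0.5,0,0],[0.8,0.5,0,0],[0.8,0.5,0,0],[0.8,0.5,0,0],[0.8,0.5,0,0],[0.8,0.5,0,0],[0.8,0.5,0,0],[0.8,0.5,0,0],[0.8,0.5,0,0],[0.8,0.5,0,0],[0.8,0.5,0,0],[0,0,0,0]]]' 0.2
cat >> h.py <<'E'
Z=dict(fork0=60,switch_tip=92,switch_base=0,remote=0,remote_nose=8,receiver=0,eye=70,mirror=0,pin0=10,pin0_tip=10)
def look(n,ts,name=None,zz={}):
    c=ctrl.get_image(n)
    if name: save(c["img"],name)
    for t in ts:
        z=zz.get(t,Z[t])
        for r in ctrl.place_of(n,t)[:5]:
            if r["confidence"]>.3: print(t,np.round(r["position"],1),round(r["confidence"],2),np.round(atz(c,r["position"],z)[:2],1))
    return c
def st():
    s=ctrl.read_state();print(round(s["clock"],2),np.round(s["eef_pos"],1),np.round(s["tool_rot"],3),"F",np.round(s["force"],1),"w",round(s["width"],1),round(s["gripper_force"],1));return s
E
python3 -c "
from h import *
st();c=look('wrist',['switch_tip','switch_base','fork0'],'w1.png')"
```

```text
clock: 2.63
eef_pos: [153.7, -631.6, 231.3]
tool_rot: [-3.142, 0.0, 1.043]
force: [-0.2, 0.6, 0.8]
width: 85.6
gripper_force: 0.0
clock: 3.3
eef_pos: [153.5, -631.6, 231.3]
tool_rot: [3.141, -0.0, 1.573]
force: [-0.0, 0.1, 0.5]
width: 85.5
gripper_force: 0.0
clock: 4.3
eef_pos: [304.1, -390.6, 231.5]
tool_rot: [3.141, 0.0, 1.569]
force: [0.3, 0.1, 0.4]
width: 85.2
gripper_force: 0.0
clock: 5.3
eef_pos: [444.0, -166.7, 231.9]
tool_rot: [3.138, -0.002, 1.577]
force: [0.1, 0.8, 0.0]
width: 34.4
gripper_force: 0.0
5.3 [ 444.  -166.7  231.9] [ 3.138e+00 -2.000e-03  1.577e+00] F [0.1 0.8 0. ] w 34.4 0.0
switch_tip [179.5 350.1] 0.58 [ 463.  -138.2]
switch_base [164.8 307.5] 0.79 [ 428.5 -138.7]
switch_base [ 85.2 302.4] 0.44 [424.2 -67.3]
fork0 [166.6 521. ] 0.6 [ 602.8 -131.8]
```

View pics/w1.png

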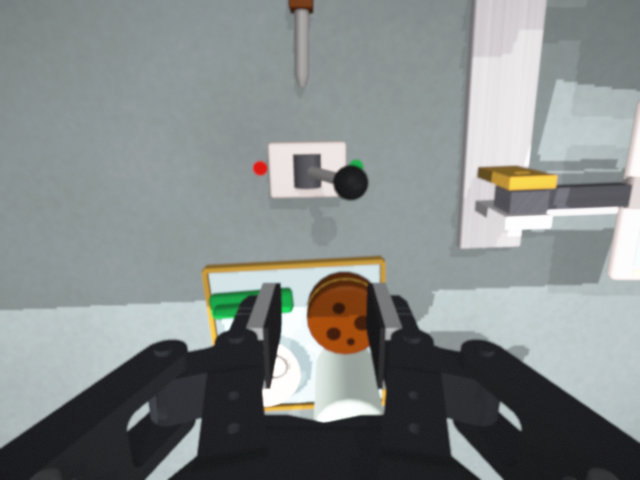

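The wrist view shows the switch block at (170,307), the black ball at (182,350) over green, and red at left (168,260). I'll straddle the ball and push it towards -x.

```bash
python3 -m crank '[[[0.5,0.4,0,0],[0.45,0.4,0,0],[0,0,1,0],[0,0,1,0],[0,0,1,0],[0,0,0.5,0],[0,0,0,0],[0,0,0,0]]]' 0
python3 -c "
from h import *
st();c=look('wrist',['switch_tip','switch_base'])"
python3 -m crank '[[[0,0,0.8,0],[0,0,0.8,0],[0,0,0.8,0],[0,0,0,0],[0,0,0,0]]]'
python3 -m crank '[[[0,-0.4,0,0],[0,-0.4,0,0],[0,-0.4,0,0],[0,-0.4,0,0],[0,-0.4,0,0],[0,-0.4,0,0],[0,-0.4,0,0],[0,0,0,0]]]'
```

```text
clock: 6.17
eef_pos: [460.2, -148.5, 143.5]
tool_rot: [-3.14, 0.0, 1.57]
force: [0.1, -0.1, 0.8]
width: 42.5
gripper_force: 0.0
6.17 [ 460.2 -148.5  143.5] [-3.14  0.    1.57] F [ 0.1 -0.1  0.8] w 42.5 0.0
switch_tip [241.6 330.2] 0.58 [ 462.9 -139.2]
switch_base [203.3 282.5] 0.93 [ 428.4 -139. ]
clock: 6.73
eef_pos: [460.9, -147.7, 84.2]
tool_rot: [-3.141, 0.0, 1.572]
force: [-0.0, -0.3, -0.1]
width: 42.5
gripper_force: 0.0
clock: 7.4
eef_pos: [387.2, -147.6, 83.7]
tool_rot: [-3.137, -0.0, 1.571]
force: [-1.1, 0.1, 0.5]
width: 42.3
gripper_force: 0.0
```

```bash
for i in 1; do python3 -m crank '[[[0,-0.16,0,0],[0,-0.08,0,0],[0,0,0,0],[0,0,0,0]]]'; done
python3 -c "
from h import *
c=look('top',['switch_tip','switch_base']);c=look('scene',['switch_tip','switch_base'])"
python3 -m crank '[[[0,-0.08,0,0],[0,-0.04,0,0],[0,0,0,0],[0,0,0,0]]]'
```

```text
clock: 7.73
eef_pos: [385.0, -147.6, 83.7]
tool_rot: [-3.141, -0.0, 1.572]
force: [0.6, 0.3, 0.8]
width: 42.8
gripper_force: 0.0
switch_tip [262.4 393.7] 0.54 [ 394.9 -145.6]
switch_tip [279.3 447.8] 0.36 [ 362.8 -253.9]
switch_base [247.1 387. ] 0.98 [ 439.7 -148.1]
switch_tip [198.2 285.4] 0.52 [ 399.6 -128.4]
switch_base [233.1 273.4] 0.73 [ 445.5 -136.6]
clock: 8.37
eef_pos: [382.8, -147.6, 83.9]
tool_rot: [3.14, -0.0, 1.572]
force: [3.2, 0.2, -2.2]
width: 42.6
gripper_force: 1.4
```

```bash
for i in 1 2 3; do python3 -m crank '[[[0,-0.06,0,0],[0,-0.06,0,0],[0,0,0,0],[0,0,0,0]]]' | egrep 'eef|force: \['; done
```

```text
eef_pos: [382.6, -147.6, 84.1]
force: [7.6, -1.1, -5.6]
eef_pos: [382.4, -147.5, 84.3]
force: [11.5, 0.1, -8.5]
eef_pos: [382.3, -147.5, 84.7]
force: [16.2, 1.9, -9.6]
```

Lever at the off stop. Back off and look at the nearest pin.

```bash
python3 -m crank '[[[0,0.4,0,0],[0,0.2,0,0],[0,0,-1,0],[0,0,-1,0],[0,0,-1,0],[0,0,-1,0],[0.8,0.2,-0.5,0],[0.8,0.2,0,0],[0.8,0.3,0,0],[0.8,0.3,0,0],[0.8,0.3,0,0],[0,0,0,0]]]' -0.2
python3 -m crank '[[[0.4,0,0,0],[0,0,0,0],[0,0,0,0],[0,0,0,0]]]'
python3 -c "
from h import *
c=look('top',['switch_tip','pin0','pin0_tip','remote']);st();c=look('wrist',['pin0','pin0_tip','fork0'],'w2.png')
print(np.round(np.array(c['extrinsics']),3).tolist())"
```

```text
clock: 10.37
eef_pos: [420.6, -43.9, 196.4]
tool_rot: [-3.141, -0.002, 1.577]
force: [0.2, 0.4, -0.7]
width: 51.1
gripper_force: 0.0
clock: 10.7
eef_pos: [419.6, -38.5, 196.2]
tool_rot: [-3.14, 0.001, 1.57]
force: [0.0, -0.3, -0.1]
width: 50.9
gripper_force: 0.0
pin0 [258.7 254.7] 0.87 [407.  144.2]
pin0 [314.5 224.8] 0.81 [285.8 203.2]
pin0 [249.9 326.4] 0.64 [429.4 -12.5]
pin0 [250.5 198. ] 0.55 [422.8 268.4]
pin0_tip [239.7 220.9] 0.69 [447.7 219.8]
remote [225.8 142.4] 0.83 [477.2 396.4]
10.95 [420.2 -38.1 196.3] [-3.141  0.     1.571] F [0.8 1.  0.2] w 51.5 0.0
pin0 [167.6 329.8] 0.74 [424.6  -7.4]
fork0 [334.2 550.1] 0.83 [ 603.6 -135.4]
fork0 [104.6 582.6] 0.68 [595.9  41.9]
[[1.0, -0.002, -0.0, 419.538], [0.002, 0.958, 0.286, 34.743], [-0.0, -0.286, 0.958, 338.388], [0.0, 0.0, 0.0, 1.0]]
```

View pics/w2.png

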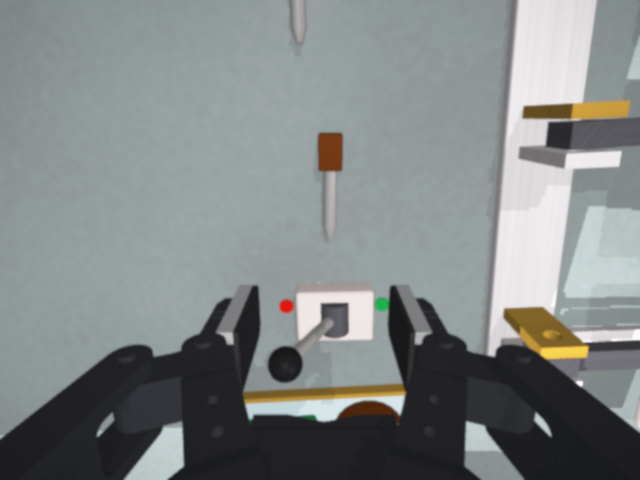

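The wrist view shows the lever now leaning to red, with the ball at (364,285). Pin C has its head at (151,330), shoulder at (170,330) and tip at (238,330). The fork2 brass face with its hole is at (335,551).

```bash
cat >> h.py <<'E'
def heads(c,z=20):
    hsv=cv2.cvtColor(c["img"],cv2.COLOR_RGB2HSV)
    m=((hsv[...,0]<14)&(hsv[...,1]>140)&(hsv[...,2]>40)&(hsv[...,2]<190)).astype(np.uint8)
    n,l,s,cc=cv2.connectedComponentsWithStats(m)
    for i in range(1,n):
        if s[i,4]>80:
            print("head",s[i].tolist(),np.round(cc[i],1),"xy",np.round(atz(c,cc[i][::-1],z)[:2],1))
E
python3 -c "
from h import *
c=ctrl.get_image('wrist');heads(c)
for n,p,z in [('sh',(170,330),10),('tip',(239,330),10),('headtopL',(134,319),20),('headtopR',(134,343),20),('hole2',(335,551),60)]: print(n,np.round(atz(c,p,z),1))"
```

```text
head [319, 135, 23, 36, 781] [329.6 152.1] xy [424.4   6.8]
head [339, 403, 60, 20, 507] [367.7 410. ] xy [ 463.9 -245. ]
sh [425.  -9.  10.]
tip [425.4 -70.2  10. ]
headtopL [415.8  20.9  20. ]
headtopR [435.  21.  20.]
hole2 [ 604.7 -135.6   60. ]
```

```bash
python3 -m crank '[[[0.9,0.1,0.5,0],[0.9,0.1,0.8,0],[0,0,1,0],[0,0,1,0],[0,0,1,0],[0,0,1,0],[0,0,1,0],[0,0,0.6,0],[0,0,0.4,0],[0,0,0,0],[0,0,0,0],[0,0,0,0]]]'
python3 -m crank '[[[0,0,0.3,0],[0,0,0,0],[0,0,0,0]]]'; python3 -c "
from h import *
c=look('wrist',['pin0'],'w3.png');heads(c)"
```

```text
clock: 12.2
eef_pos: [425.6, 6.8, 18.5]
tool_rot: [3.141, 0.001, 1.571]
force: [0.7, 0.6, -0.5]
width: 51.7
gripper_force: 0.0
clock: 12.45
eef_pos: [425.5, 6.8, 11.2]
tool_rot: [3.141, 0.002, 1.572]
force: [-0.0, -0.5, 0.9]
width: 51.0
gripper_force: 0.0
pin0 [335.6 321.6] 0.83 [424.1  -8.8]
head [298, 263, 50, 84, 4008] [322.8 304.3] xy [424.6  10.9]
```

View pics/w3.png

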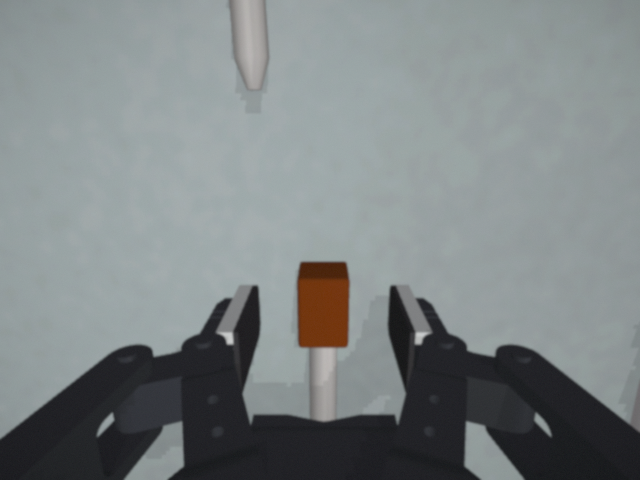

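Head centred between the fingers at (311,323). Lower and grip, then lift and carry.

```bash
python3 -m crank '[[[0,0,0.28,0],[0,0,0,0],[0,0,0,0]]]' ; python3 -m crank '[[[0,0,0,0],[0,0,0,0],[0,0,0,0],[0,0,0,0],[0,0,0,0],[0,0,0,0],[0,0,0,0],[0,0,0,0]]]' 1
python3 -m crank '[[[0,0,-0.5,0],[0,0,-1,0],[0,0,-1,0],[0,0,-1,0],[0,0,-1,0],[0,0,-0.5,0],[0,0,0,0]]]'; python3 -c "
from h import *
c=look('wrist',['pin0','pin0_tip','fork0'],'w4.png')"
```

```text
clock: 12.8
eef_pos: [425.2, 6.8, 3.8]
tool_rot: [-3.141, 0.002, 1.572]
force: [0.0, 1.1, 0.4]
width: 51.1
gripper_force: 0.0
clock: 13.47
eef_pos: [425.3, 6.8, 4.1]
tool_rot: [3.141, 0.002, 1.572]
force: [0.3, 0.1, 4.4]
width: 18.8
gripper_force: 59.0
clock: 14.05
eef_pos: [426.6, 7.1, 130.8]
tool_rot: [3.138, 0.001, 1.571]
force: [0.3, 0.5, -2.2]
width: 18.7
gripper_force: 64.5
pin0 [346.3 323.2] 0.87 [426.3 -92. ]
fork0 [184.1 632.5] 0.8 [597.1  43.6]
```

View pics/w4.png

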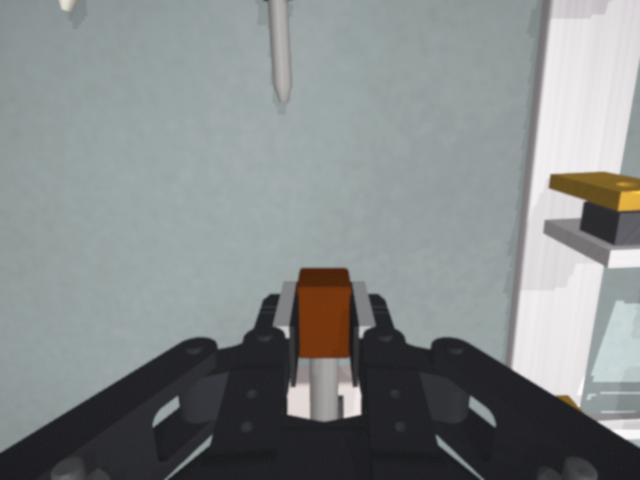

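The pin is held squarely, head at (313,324), in line with the shaft. Next, turn to the rail's slant and measure fork2's hole from the side.

```bash
python3 -m crank '[[[-0.3,0.9,0,0],[-0.3,0.9,0,0],[-0.3,0.9,0,0],[-0.2,0.9,0,0],[0,0,0,-0.41],[0,0,0,0],[0,0,0,0],[0,0,0,0]]]'; python3 -c "
from h import *
st();c=look('wrist',['pin0','fork0'],'w5.png')
heads(c,z=147)
i=c['img'][150:470,340:640];save(cv2.resize(i,(750,800*3//4+200)[:2] if 0 else (562,600)),'w5c.png')"
```

```text
clock: 14.92
eef_pos: [513.9, -20.0, 127.7]
tool_rot: [-3.139, 0.002, 1.605]
force: [-0.1, -0.3, -1.0]
width: 18.3
gripper_force: 64.6
14.92 [513.9 -20.  127.7] [-3.139e+00  2.000e-03  1.605e+00] F [-0.1 -0.3 -1. ] w 18.3 64.6
pin0 [347.5 322.2] 0.87 [ 515.3 -118.2]
fork0 [138.9 485. ] 0.72 [595.7  43.8]
head [297, 269, 55, 89, 4477] [323.8 312.6] xy [513.2 -13.8]
```

View pics/w5c.png

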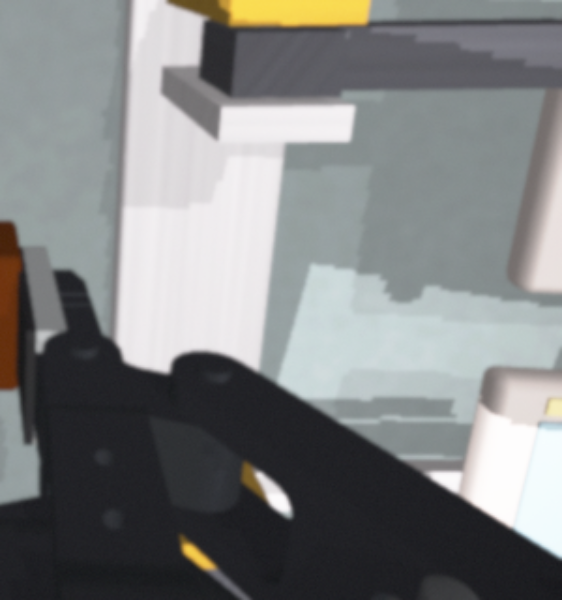

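Fork2 is hidden behind the gripper from here. I'll shift sideways to bring its brass face into view.

```bash
python3 -m crank '[[[-0.9,-0.3,0,0],[-0.9,-0.3,0,0],[-0.9,-0.3,0,0],[0,0,0,0],[0,0,0,0],[0,0,0,0]]]'
cat >> h.py <<'E'
def holes(c,z=60):
    hsv=cv2.cvtColor(c["img"],cv2.COLOR_RGB2HSV)
    b=((hsv[...,0]>14)&(hsv[...,0]<32)&(hsv[...,1]>150)&(hsv[...,2]>60)).astype(np.uint8)
    cs,h=cv2.findContours(b,cv2.RETR_CCOMP,cv2.CHAIN_APPROX_NONE)
    for k,q in enumerate(cs):
        a=cv2.contourArea(q)
        if h[0][k][3]>=0 and a>15:
            (u,v),s,_=cv2.fitEllipse(q) if len(q)>5 else ((0,0),0,0);print("hole",round(u,1),round(v,1),np.round(s,1),np.round(atz(c,(v,u),z)[:2],1))
        elif h[0][k][3]<0 and a>150: print("brass",cv2.boundingRect(q))
E
python3 -c "
from h import *
st();c=look('wrist',['fork0'],'w6.png')
heads(c,z=147);holes(c)
save(cv2.resize(c['img'][200:440,400:640],(600,600)),'w6c.png')"
```

```text
clock: 15.57
eef_pos: [495.3, -88.0, 129.0]
tool_rot: [3.141, 0.001, 1.605]
force: [-0.3, -1.0, -1.1]
width: 18.5
gripper_force: 64.7
15.57 [495.3 -88.  129. ] [3.141e+00 1.000e-03 1.605e+00] F [-0.3 -1.  -1.1] w 18.5 64.7
fork0 [325.6 500.2] 0.79 [ 604.5 -134.7]
head [297, 269, 55, 88, 4476] [323.8 312.7] xy [494.5 -82.5]
head [288, 408, 20, 10, 107] [296.4 412.9] xy [ 485.5 -126.1]
brass (287, 388, 21, 12)
brass (450, 295, 96, 65)
brass (473, 0, 132, 37)
```

View pics/w6c.png

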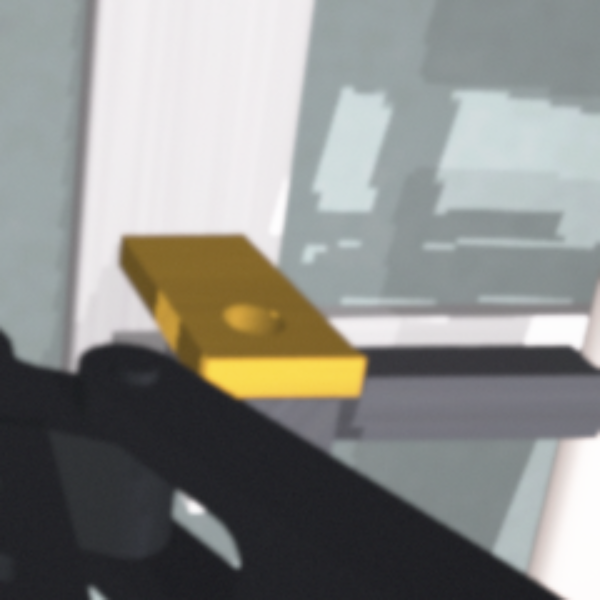

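The crop shows fork2's brass face, hole at px (327.6,501.6), top edge from (342,481) to (342,546).

```bash
python3 -c "
from h import *
c=ctrl.get_image('wrist')
for p,z in [((327.6,501.6),60),((342,481.2),77),((342,546.4),77),((294.5,449),12),((294.5,497.5),12)]: print(p,np.round(atz(c,p,z),1))
# rail left/right edges on z=12
for p in [(205,438),(320,429)]: print('edge',np.round(atz(c,p,12),1))
# held shaft tip
print(proj(c,[495.3-2,-88-76,135]))
"
```

```text
(327.6, 501.6) [ 605.9 -135.2   60. ]
(342, 481.2) [ 586.7 -135.1   77. ]
(342, 546.4) [ 623.8 -133.7   77. ]
(294.5, 449) [ 588.7 -136.9   12. ]
(294.5, 497.5) [ 624.2 -135.6   12. ]
edge [572.5 -70.4  12. ]
edge [ 576.5 -158.3   12. ]
[464.90557401 313.67141207]
```

```bash
python3 -m crank '[[[0.45,0.87,0,0],[0.44,0.87,0,0],[0.44,0.87,0,0],[0.44,0.87,0,0],[0,0.88,0,0],[0,0,0,0],[0,0,1,0],[0,0,1,0],[0,0,0.6,0],[0,0,0,0],[0,0,0,0]]]'; python3 -m crank '[[[0,0,0.3,0],[0,0,0,0],[0,0,0,0]]]'
python3 -c "
from h import *
st();c=look('scene',['fork0','pin0','pin0_tip']);save(cv2.resize(c['img'][200:320,180:340],(800,600),interpolation=cv2.INTER_CUBIC),'s7.png')"
```

```text
clock: 16.63
eef_pos: [601.9, -40.3, 63.2]
tool_rot: [-3.139, 0.001, 1.605]
force: [0.4, -0.1, -0.4]
width: 18.8
gripper_force: 64.7
clock: 16.88
eef_pos: [602.8, -40.9, 56.7]
tool_rot: [3.141, 0.002, 1.604]
force: [-0.1, 0.3, -1.7]
width: 18.6
gripper_force: 64.7
16.88 [602.8 -40.9  56.7] [3.141e+00 2.000e-03 1.604e+00] F [-0.1  0.3 -1.7] w 18.6 64.7
fork0 [264.3 289. ] 0.72 [595.9  34.4]
fork0 [242.1 230.4] 0.65 [ 609.1 -136.2]
fork0 [292.9 362.5] 0.57 [584.  221.8]
pin0 [283.1 416.7] 0.81 [424.9 281.8]
pin0 [199.3 234.1] 0.64 [ 381.9 -342.6]
pin0 [250.1 256.6] 0.6 [ 544.8 -110.9]
pin0 [244.5 406.8] 0.58 [291.4 192.1]
pin0 [256.7 376.1] 0.49 [388.1 152.5]
pin0_tip [277.6 389.1] 0.53 [444.8 218.9]
```

View pics/s7.png

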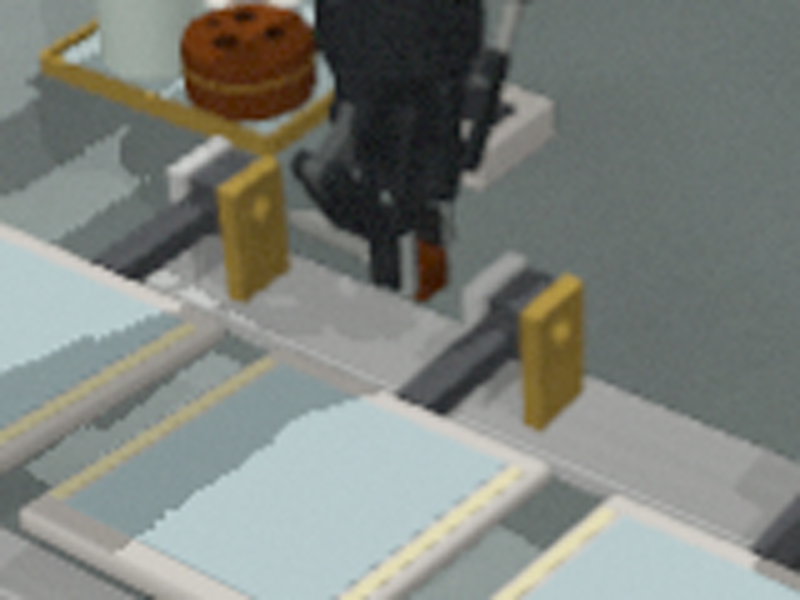

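The scene crop shows the pin in the gripper, shaft at about (235,330), aimed along the row at fork2's brass face at (225,255). I'll advance in small steps, watching the force.

```bash
python3 -m crank '[[[0,0,0.1,0],[-0.6,0,0,0],[0,0,0,0],[0,0,0,0],[0,0,0,0]]]' | egrep 'eef|force: \['; for i in 1 2 3; do python3 -m crank '[[[-0.1,0,0,0],[-0.1,0,0,0],[0,0,0,0]]]' | egrep 'eef|force: \['; done
```

```text
eef_pos: [603.0, -55.3, 53.7]
force: [-0.4, 1.0, -1.3]
eef_pos: [603.2, -61.3, 53.6]
force: [-0.6, -0.3, -2.1]
eef_pos: [603.3, -66.7, 53.6]
force: [0.3, -0.7, -1.7]
eef_pos: [603.5, -71.7, 53.6]
force: [-0.2, -0.6, -1.3]
```

```bash
for i in 1 2 3 4; do python3 -m crank '[[[-0.15,0,0,0],[-0.15,0,0,0],[-0.1,0,0,0],[0,0,0,0]]]' | egrep 'eef|force: \['; done
```

```text
eef_pos: [603.8, -82.0, 53.5]
force: [0.0, 0.1, -0.4]
eef_pos: [604.1, -92.0, 53.5]
force: [0.2, 0.1, -1.1]
eef_pos: [604.5, -102.0, 53.6]
force: [1.0, -0.7, -0.7]
eef_pos: [604.9, -111.9, 53.7]
force: [0.3, -0.4, -1.6]
```

Nearly there. Press home until force builds.

```bash
for i in 1 2 3 4 5; do python3 -m crank '[[[-0.06,0,0,0],[-0.06,0,0,0],[0,0,0,0]]]' | egrep 'eef|force: \['; done
```

```text
eef_pos: [605.0, -114.2, 53.7]
force: [0.1, 0.1, -0.9]
eef_pos: [605.1, -117.2, 53.7]
force: [0.3, -0.0, -1.7]
eef_pos: [605.2, -120.3, 53.7]
force: [0.1, 0.1, -1.0]
eef_pos: [605.2, -120.9, 53.8]
force: [-1.0, 5.1, -0.8]
eef_pos: [605.2, -121.0, 53.8]
force: [-1.2, 10.0, -0.8]
```

```bash
python3 -m crank '[[[-0.08,0,0,0],[-0.05,0,0,0],[0,0,0,0]]]' | egrep 'eef|force: \['; python3 -m crank '[[[0.1,0,0,0],[0,0,0,0],[0,0,0,0],[0,0,0,0],[0,0,-0.5,0],[0,0,-1,0],[0,0,-1,0],[0.3,-0.6,-1,0],[0.4,-0.8,-1,0],[0.4,-0.8,0,0],[0.4,-0.8,0,0],[0,0,0,0]]]' -0.2
python3 -m crank '[[[0.6,-0.7,0,0.41],[0.8,-0.7,0,0],[0.8,-0.6,0,0],[0.8,-0.6,0,0],[0.8,-0.6,0,0],[0.8,0,0,0],[0,0,0,0],[0,0,0,0]]]'
python3 -c "
from h import *
c=look('scene',['remote']);st();c=look('wrist',['pin0','pin0_tip','fork0'],'w8.png');heads(c)"
```

```text
eef_pos: [605.2, -121.0, 53.9]
force: [-2.2, 14.9, -0.3]
clock: 22.08
eef_pos: [525.4, -90.3, 167.7]
tool_rot: [-3.139, 0.003, 1.607]
force: [-0.9, 0.0, -0.3]
width: 51.2
gripper_force: 0.0
clock: 22.75
eef_pos: [449.5, 23.5, 166.9]
tool_rot: [3.14, 0.002, 1.573]
force: [-0.1, -0.3, -0.2]
width: 51.0
gripper_force: 0.0
remote [321.3 455.3] 0.73 [484.3 402.3]
22.85 [449.3  21.9 166.4] [3.141e+00 2.000e-03 1.570e+00] F [-0.3 -0.  -0.4] w 51.4 0.0
pin0 [ 34.  252.3] 0.81 [398.9 148.6]
pin0 [414.7 522.3] 0.56 [ 634.7 -173.6]
fork0 [199.5 549.5] 0.59 [596.   42.1]
head [233, 0, 33, 36, 1003] [249.5  16.1] xy [399.3 157.6]
head [246, 373, 15, 12, 98] [252.7 378.3] xy [ 386.8 -126.3]
```

View pics/w8.png

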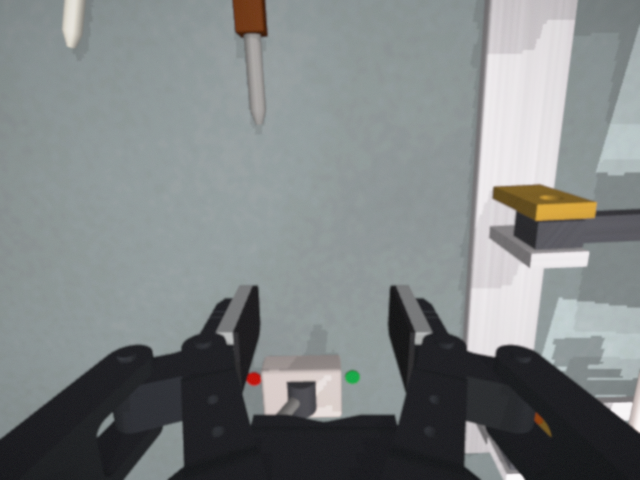

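Pin B shows its shoulder at (35,251) and tip at (126,259). Fork1's hole is at (198,547).

```bash
python3 -c "
from h import *
c=ctrl.get_image('wrist');st()
for p,z in [((35,251),10),((127,259),10),((0,249),20),((198,547),60),((207,533),77),((203,595),77)]: print(p,np.round(atz(c,p,z),1))"
```

```text
23.1 [448.8  22.2 166. ] [-3.141e+00  2.000e-03  1.570e+00] F [-0.1 -0.5 -0.7] w 51.3 0.0
(35, 251) [397.5 148.1  10. ]
(127, 259) [400.1  86.3  10. ]
(0, 249) [399.  167.1  20. ]
(198, 547) [593.3  43.2  60. ]
(207, 533) [575.8  41.2  77. ]
(203, 595) [613.   43.7  77. ]
```

```bash
python3 -m crank '[[[0.8,-0.3,0,0],[0.8,-0.3,0,0],[0.8,-0.3,0,0],[0.8,-0.3,0,0],[0.8,-0.3,0.5,0],[0.8,-0.3,1,0],[0.8,-0.28,1,0],[0,0,1,-0.5],[0,0,0.5,0],[0,0,0,0],[0,0,0,0],[0,0,0,0]]]'
python3 -c "
from h import *
st();c=look('wrist',['pin0','pin0_tip']);heads(c)
h=cv2.cvtColor(c['img'],cv2.COLOR_RGB2GRAY);save(c['img'],'w9.png')"
```

```text
clock: 24.1
eef_pos: [397.1, 162.8, 66.5]
tool_rot: [3.141, 0.001, 1.611]
force: [-1.4, 0.2, -0.3]
width: 51.2
gripper_force: 0.0
24.1 [397.1 162.8  66.5] [3.141e+00 1.000e-03 1.611e+00] F [-1.4  0.2 -0.3] w 51.2 0.0
pin0 [ 34.5 386.8] 0.73 [421.2 272.6]
pin0 [182.4 115.2] 0.69 [287.7 198. ]
pin0_tip [143.5 435.1] 0.83 [449.7 224.4]
head [344, 0, 62, 44, 1678] [374.5  15.7] xy [413.8 277.9]
head [309, 225, 37, 60, 2072] [326.9 254.8] xy [398.  166.6]
```

View pics/w9.png

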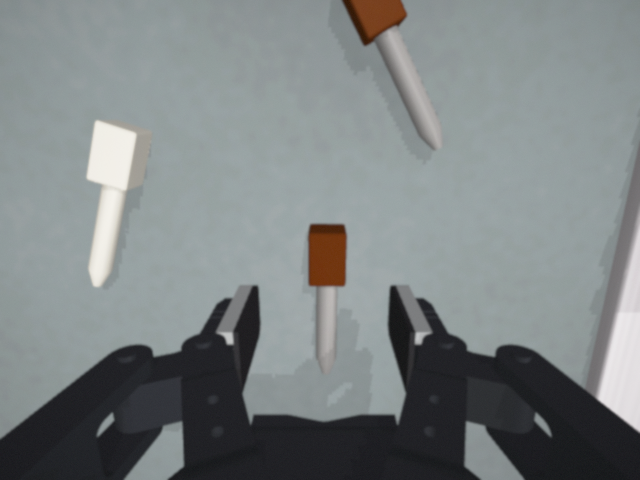

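Pin B is aligned, with head at (255,327). The white look-alike at (155,115) and pin A at (20,374) are both clear. Grip and lift.

```bash
python3 -m crank '[[[0,0,0.8,0],[0,0,0.8,0],[0,0,0.6,0],[0,0,0.3,0],[0,0,0,0],[0,0,0,0],[0,0,0,0]]]' |egrep 'eef|force: \['; python3 -m crank '[[[0,0,0,0],[0,0,0,0],[0,0,0,0],[0,0,0,0],[0,0,0,0],[0,0,0,0],[0,0,0,0],[0,0,0,0]]]' 1
python3 -m crank '[[[0,0,-0.5,0],[0,0,-1,0],[0,0,-1,0],[0,0,-1,0],[0,0,-1,0],[0,0,-0.5,0],[-0.8,0.8,0,0],[-0.8,0.8,0,0],[0,0.8,0,0],[0,0.8,0,0],[0,0,0,0],[0,0,0,0]]]'; python3 -c "
from h import *
st();c=look('wrist',['fork0','pin0']);heads(c,147)"
```

```text
eef_pos: [397.0, 162.8, 4.1]
force: [0.5, 0.1, -0.0]
clock: 25.5
eef_pos: [397.0, 162.7, 4.2]
tool_rot: [3.14, 0.001, 1.611]
force: [0.1, -0.3, 7.7]
width: 18.4
gripper_force: 58.9
clock: 26.5
eef_pos: [478.5, 125.8, 128.4]
tool_rot: [-3.141, 0.001, 1.61]
force: [-0.3, -0.2, -0.3]
width: 18.4
gripper_force: 58.9
26.5 [478.5 125.8 128.4] [-3.141e+00  1.000e-03  1.610e+00] F [-0.3 -0.2 -0.3] w 18.4 58.9
fork0 [ 71.7 548.4] 0.93 [587.1 224.2]
fork0 [377.  505.2] 0.86 [597.   43.7]
pin0 [105.8  29.4] 0.88 [287.1 196.6]
pin0 [342.6 324.3] 0.81 [482.2  31.8]
head [296, 267, 56, 88, 4509] [323.7 310.6] xy [477.7 132.5]
```

```bash
python3 -m crank '[[[-0.7,0.1,0,0],[-0.7,0.1,0,0],[0,0,0,0],[0,0,0,0],[0,0,0,0]]]' | grep eef
cat >> h.py <<'E'
def tops(c):
    hsv=cv2.cvtColor(c["img"],cv2.COLOR_RGB2HSV)
    b=((hsv[...,0]>14)&(hsv[...,0]<32)&(hsv[...,1]>130)&(hsv[...,2]>190)).astype(np.uint8)
    for q in cv2.findContours(b,cv2.RETR_EXTERNAL,cv2.CHAIN_APPROX_NONE)[0]:
        if cv2.contourArea(q)<60: continue
        w=np.array([atz(c,(p[0][1],p[0][0]),77)[:2] for p in q],np.float32)
        r=cv2.minAreaRect(w);print("top",cv2.boundingRect(q),"ctr",np.round(r[0],1),"size",np.round(r[1],1),"ang",round(r[2],1))
E
python3 -c "
from h import *
st();c=look('wrist',['fork0']);tops(c);heads(c,147)"
```

```text
eef_pos: [484.0, 92.1, 128.6]
27.07 [484.   92.1 128.6] [-3.141e+00  1.000e-03  1.613e+00] F [-0.7 -0.1 -0.4] w 18.6 58.9
fork0 [331.2 502.6] 0.68 [595.4  42.8]
fork0 [ 13.9 279.1] 0.52 [456.5 211. ]
top (488, 347, 61, 13) ctr [597.   38.9] size [34.6  7.9] ang 2.6
head [296, 267, 56, 89, 4512] [323.7 310.7] xy [483.1  98.6]
```

```bash
python3 -m crank '[[[0.41,0.88,0,0],[0.41,0.89,0,0],[0.41,0.89,0,0],[0.4,0.89,0,0],[0,0.89,0,0],[0,0,0,0],[0,0,1,0],[0,0,1,0],[0,0,0.98,0],[0,0,0,0],[0,0,0,0],[0,0,0,0]]]'; python3 -c "
from h import *
st()"
```

```text
clock: 28.17
eef_pos: [594.0, 137.6, 55.0]
tool_rot: [3.141, 0.0, 1.612]
force: [0.0, -0.6, -0.2]
width: 18.9
gripper_force: 59.0
28.17 [594.  137.6  55. ] [3.141 0.    1.612] F [ 0.  -0.6 -0.2] w 18.9 59.0
```

```bash
python3 -m crank '[[[0,-0.02,0.04,0],[-0.5,0,0,0],[0,0,0,0],[0,0,0,0],[0,0,0,0]]]' | egrep 'eef|force: \['; for i in 1 2 3 4; do python3 -m crank '[[[-0.1,0,0,0],[-0.1,0,0,0],[0,0,0,0]]]' | egrep 'eef|force: \['; done
```

```text
eef_pos: [594.1, 123.4, 53.4]
force: [-0.3, 0.5, -0.8]
eef_pos: [593.9, 118.2, 52.8]
force: [-0.5, -1.2, -0.2]
eef_pos: [594.1, 113.1, 52.7]
force: [-0.7, 0.9, -1.5]
eef_pos: [594.5, 108.2, 52.8]
force: [1.0, -0.5, -0.5]
eef_pos: [594.8, 103.4, 53.0]
force: [0.6, -0.5, 0.6]
```

```bash
for i in 1 ; do python3 -m crank '[[[-0.1,0,-0.03,0],[-0.1,0,0,0],[0,0,0,0],[0,0,0,0]]]' | egrep 'eef|force: \['; done;  for i in 1 2 3; do python3 -m crank '[[[-0.15,0,0,0],[-0.15,0,0,0],[-0.1,0,0,0],[0,0,0,0]]]' | egrep 'eef|force: \['; done
```

```text
eef_pos: [594.7, 98.5, 53.5]
force: [-0.2, -0.4, -1.2]
eef_pos: [595.2, 87.7, 53.5]
force: [0.2, -0.3, -0.9]
eef_pos: [595.6, 77.8, 53.6]
force: [-0.2, 0.2, -0.4]
eef_pos: [596.0, 67.9, 53.6]
force: [-0.1, -0.3, -0.6]
```

```bash
python3 -m crank '[[[-0.1,0,0,0],[-0.1,0,0,0],[0,0,0,0]]]' | egrep 'eef|force: \['; for i in 1 2 3 4 5; do python3 -m crank '[[[-0.06,0,0,0],[-0.06,0,0,0],[0,0,0,0]]]' | egrep 'eef|force: \['; done
```

```text
eef_pos: [596.2, 63.2, 53.6]
force: [-0.8, 0.4, -1.0]
eef_pos: [596.3, 60.6, 53.7]
force: [0.7, 0.3, -0.1]
eef_pos: [596.5, 57.9, 53.7]
force: [-0.4, -0.7, -0.3]
eef_pos: [596.4, 57.8, 53.8]
force: [0.2, 4.6, -2.8]
eef_pos: [596.4, 57.8, 53.9]
force: [-0.6, 10.5, -4.4]
eef_pos: [596.4, 57.8, 54.0]
force: [-1.3, 14.8, -4.9]
```

```bash
python3 -m crank '[[[0.1,0,0,0],[0,0,0,0],[0,0,0,0],[0,0,0,0],[0,0,-0.5,0],[0,0,-1,0],[0,0,-1,0],[0,0,-1,0],[0.4,-0.8,-1,0],[0.9,-0.8,0,0],[0.9,-0.8,0,0],[0.9,-0.8,0,0]]]' -0.2
python3 -m crank '[[[0.9,-0.8,0,0],[0.9,-0.8,0,0],[0.9,-0.8,0,0],[0.9,-0.8,0,0],[0.7,-0.2,0,0],[0,0,0,0],[0,0,0,0]]]'
python3 -c "
from h import *
st();c=look('wrist',['pin0','pin0_tip','fork0'],'w10.png');heads(c);tops(c)"
```

```text
clock: 33.42
eef_pos: [513.6, 125.6, 167.8]
tool_rot: [3.139, 0.002, 1.609]
force: [0.4, 0.1, -0.9]
width: 51.2
gripper_force: 0.0
clock: 34.0
eef_pos: [424.7, 230.3, 167.1]
tool_rot: [3.14, 0.002, 1.613]
force: [0.0, -0.0, -0.9]
width: 51.6
gripper_force: 0.0
34.0 [424.7 230.3 167.1] [3.140e+00 2.000e-03 1.613e+00] F [ 0.  -0.  -0.9] w 51.6 0.0
pin0 [154.9 318.8] 0.82 [418.7 273.9]
pin0 [243.7 151.4] 0.72 [285.8 196.9]
pin0_tip [217.8 355.6] 0.63 [450.  225.8]
fork0 [247.9 563.9] 0.95 [587.9 223.9]
fork0 [457.9 526.2] 0.67 [597.1  43.9]
head [292, 116, 39, 46, 990] [311.1 138.6] xy [412.7 286.3]
top (551, 259, 57, 13) ctr [588.6 218.2] size [35.1  8.3] ang 2.5
```

View pics/w10.png

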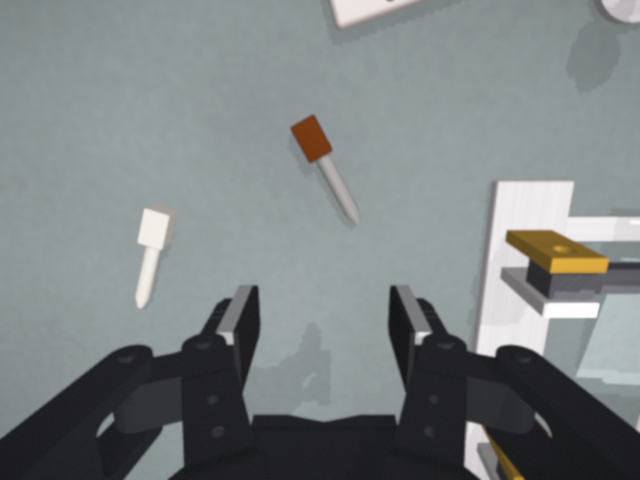

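Pin A shows its head at (139,311), shoulder at (157,321) and tip at (223,356). Fork0's hole is at (248,563).

```bash
python3 -c "
from h import *
c=ctrl.get_image('wrist')
s=atz(c,(157.5,321),10);t=atz(c,(223,356),10);d=t-s;h=s-d/np.hypot(*d[:2])*15
print(s,t,np.hypot(*d[:2]),'tool yaw',np.arctan2(d[1],d[0])+np.pi,'grip',h,'hole',atz(c,(248,563),60))
hd=atz(c,(139,311),20);e=t-hd;print(np.arctan2(e[1],e[0])+np.pi)"
```

```text
[420.90462371 270.09780834  10.        ] [450.74855135 219.64850779  10.        ] 58.61562883606347 tool yaw 2.1049888781984927 grip [413.26742995 283.00800863  10.        ] hole [586.71776897 221.45312822  60.        ]
2.0984583567902257
```

```bash
python3 -m crank '[[[0.75,-0.12,0,0],[0.75,-0.12,0,0],[0.67,-0.12,0,0],[0,0,0,-1],[0,0,0,-1],[0,0,0,-1],[0,0,0.5,-1],[0,0,1,-1],[0,0,1,-1],[0,0,1,-0.09],[0,0,0.5,0],[0,0,0,0]]]'
python3 -c "
from h import *
c=ctrl.get_image('top');c=look('wrist',['pin0','pin0_tip']);heads(c)
st();c=look('wrist',['pin0','pin0_tip']);heads(c)
hsv=cv2.cvtColor(c['img'],cv2.COLOR_RGB2HSV)
m=((hsv[...,0]<14)&(hsv[...,1]>140)&(hsv[...,2]>40)&(hsv[...,2]<190)).astype(np.uint8)
for q in cv2.findContours(m,0,2)[0]:
  if cv2.contourArea(q)>300:print(cv2.minAreaRect(q))"
```

```text
clock: 35.25
eef_pos: [412.3, 281.2, 63.3]
tool_rot: [-3.135, 0.002, 2.097]
force: [0.0, -0.4, -0.1]
width: 51.5
gripper_force: 0.0
pin0 [276.7 332.1] 0.96 [422.2 274.1]
pin0 [272.6  49. ] 0.77 [287.1 197.8]
pin0_tip [367.8 330.8] 0.58 [451.3 223.5]
head [311, 221, 36, 61, 2132] [328.6 250.7] xy [411.  289.2]
35.45 [413.8 283.9  66.9] [3.141e+00 1.000e-03 2.098e+00] F [ 0.7 -0.2  0.3] w 50.9 0.0
pin0 [277.9 327. ] 0.97 [421.8 273.1]
pin0 [274.5  48.6] 0.78 [287.9 197.3]
pin0_tip [365.7 327.3] 0.78 [450.7 224.3]
head [307, 221, 36, 61, 2091] [324.7 251.1] xy [410.9 289.1]
((324.5, 251.0), (60.0, 35.0), 90.0)
```

```bash
python3 -m crank '[[[0.07,0,0.8,0],[0,0,0.8,0],[0,0,0.6,0],[0,0,0.3,0],[0,0,0,0],[0,0,0,0],[0,0,0,0]]]' |egrep 'eef|force: \['; python3 -m crank '[[[0,0,0,0],[0,0,0,0],[0,0,0,0],[0,0,0,0],[0,0,0,0],[0,0,0,0],[0,0,0,0],[0,0,0,0]]]' 1
python3 -m crank '[[[0,0,-0.5,0],[0,0,-1,0],[0,0,-1,0],[0,0,-1,0],[0,0,-1,0],[0,0,-0.5,1],[0,0,0,1],[0,0,0,1],[0,0,0,1],[0,0,0,1],[0,0,0,1],[0,0,0,0]]]'
python3 -c "
from h import *
st();c=look('wrist',['fork0','pin0']);heads(c,147);tops(c)"
```

```text
eef_pos: [412.6, 285.5, 4.3]
force: [0.1, 0.9, 0.6]
clock: 36.85
eef_pos: [412.7, 285.2, 4.3]
tool_rot: [3.141, 0.001, 2.099]
force: [-0.6, -0.1, 5.5]
width: 18.2
gripper_force: 59.0
clock: 37.85
eef_pos: [412.2, 285.0, 128.8]
tool_rot: [3.141, 0.002, 1.617]
force: [0.1, -0.6, -1.1]
width: 18.1
gripper_force: 58.9
37.85 [412.2 285.  128.8] [3.141e+00 2.000e-03 1.617e+00] F [ 0.1 -0.6 -1.1] w 18.1 58.9
fork0 [351.4 601.9] 0.62 [588.3 224.8]
pin0 [340.  325.3] 0.94 [417.2 192.8]
pin0 [325.8 156.9] 0.75 [289.3 199. ]
head [297, 266, 55, 88, 4471] [323.8 309.3] xy [411.3 292. ]
top (590, 371, 50, 13) ctr [585.9 218.9] size [29.2  8.3] ang 2.9
top (470, 22, 28, 30) ctr [478.8 395.2] size [12.2 11.9] ang 2.7
```

```bash
python3 -m crank '[[[-0.35,0.83,0,0],[-0.35,0.83,0,0],[0,0.83,0,0],[0,0,0,0],[0,0,0,0],[0,0,0,0]]]'|grep eef
python3 -c "
from h import *
st();c=look('wrist',['fork0']);heads(c,147);tops(c)"
```

```text
eef_pos: [474.3, 270.7, 128.2]
38.5 [474.3 270.7 128.2] [-3.14e+00  1.00e-03  1.62e+00] F [-1.1 -0.1 -0.6] w 18.6 58.9
fork0 [329.9 508.3] 0.61 [589.  223.6]
head [297, 266, 55, 88, 4470] [323.8 309.3] xy [473.4 278. ]
top (490, 347, 62, 13) ctr [588.7 218.8] size [34.8  7.9] ang 3.1
top (370, 0, 28, 21) ctr [494.  389.4] size [12.   7.9] ang 2.9
```

```bash
python3 -m crank '[[[0.41,0.89,0,0],[0.41,0.9,0,0],[0.41,0.9,0,0],[0.41,0.9,0,0],[0,0.89,0,0],[0,0,0,0],[0,0,1,0],[0,0,1,0],[0,0,0.96,0],[0,0,0,0],[0,0,0,0],[0,0,0,0]]]' | grep eef;python3 -m crank '[[[0,0,0,0],[0,0,0,0]]]'
```

```text
eef_pos: [585.1, 317.8, 55.7]
clock: 39.77
eef_pos: [585.9, 317.7, 56.2]
tool_rot: [3.14, 0.0, 1.619]
force: [-0.7, -0.1, -0.7]
width: 18.7
gripper_force: 59.0
```

```bash
python3 -m crank '[[[0,-0.06,0.09,0],[-0.5,0,0,0],[0,0,0,0],[0,0,0,0],[0,0,0,0]]]' | egrep 'eef|force: \['; for i in 1 2; do python3 -m crank '[[[-0.1,0,0,0],[-0.1,0,0,0],[0,0,0,0],[0,0,0,0]]]' | egrep 'eef|force: \['; done
```

```text
eef_pos: [584.5, 303.7, 52.2]
force: [0.2, -0.1, -0.9]
eef_pos: [584.5, 299.0, 52.0]
force: [0.2, 0.1, -1.9]
eef_pos: [584.8, 293.9, 52.1]
force: [0.5, -0.2, -1.0]
```

```bash
python3 -m crank '[[[0,0.01,-0.06,0],[0,0,0,0],[0,0,0,0]]]' | egrep 'eef|force: \['; for i in 1 2 3; do python3 -m crank '[[[-0.1,0,0,0],[-0.1,0,0,0],[0,0,0,0]]]' | egrep 'eef|force: \['; done
```

```text
eef_pos: [585.0, 294.5, 53.8]
force: [0.3, 0.3, -1.0]
eef_pos: [585.3, 288.2, 53.5]
force: [0.0, -0.7, -1.1]
eef_pos: [585.7, 283.5, 53.6]
force: [0.3, -0.9, -1.3]
eef_pos: [585.9, 278.5, 53.6]
force: [0.9, 0.7, -0.4]
```

```bash
for i in 1 2 3; do python3 -m crank '[[[-0.15,0,0,0],[-0.15,0,0,0],[-0.1,0,0,0],[0,0,0,0]]]' | egrep 'eef|force: \['; done;  for i in 1 2 3 4 5; do python3 -m crank '[[[-0.08,0,0,0],[-0.06,0,0,0],[0,0,0,0]]]' | egrep 'eef|force: \['; done
```

```text
eef_pos: [586.4, 268.1, 53.6]
force: [1.4, -0.9, -0.8]
eef_pos: [586.9, 258.2, 53.6]
force: [1.7, -1.8, -0.2]
eef_pos: [587.4, 248.2, 53.6]
force: [2.4, -0.2, 0.2]
eef_pos: [587.4, 245.6, 53.7]
force: [2.0, 0.9, 0.1]
eef_pos: [587.6, 242.1, 53.7]
force: [1.2, -0.2, 0.7]
eef_pos: [587.8, 238.4, 53.7]
force: [1.3, 1.5, -0.4]
eef_pos: [587.8, 237.1, 53.9]
force: [3.1, 3.8, -1.6]
eef_pos: [587.8, 237.1, 54.0]
force: [2.7, 10.4, -4.9]
```

```bash
python3 -m crank '[[[-0.06,0,0,0],[-0.06,0,0,0],[0,0,0,0]]]' | egrep 'eef|force: \['; python3 -m crank '[[[0.1,0,0,0],[0,0,0,0],[0,0,0,0],[0,0,0,0],[0,0,-0.5,0],[0,0,-1,0],[0,0,-1,0],[0,0,-1,0],[0,-0.8,-1,0],[0,-0.8,0,0],[0,-0.8,0,0],[0,-0.8,0,0]]]' -0.2 
python3 -m crank '[[[-0.9,-0.2,0,0],[-0.9,-0.2,0,0],[-0.9,-0.2,0,0],[-0.9,-0.2,0,0],[-0.9,-0.2,0,0],[-0.9,-0.2,0,0],[-0.9,0,0,0],[-0.9,0,0,0],[-0.9,0,0,0],[0,0,0,0],[0,0,0,0]]]'
python3 -c "
from h import *
st();look('top',['switch_tip','remote','remote_nose','receiver','eye'])
c=look('scene',['remote','receiver','eye','pin0']);save(cv2.resize(c['img'][200:350,180:400],(800,545),interpolation=cv2.INTER_CUBIC),'s11.png')"
```

```text
eef_pos: [587.8, 237.0, 54.1]
force: [3.8, 14.5, -7.8]
clock: 45.35
eef_pos: [507.8, 226.7, 167.8]
tool_rot: [3.14, 0.002, 1.617]
force: [-0.4, 1.0, 0.9]
width: 51.3
gripper_force: 0.0
clock: 46.27
eef_pos: [488.0, 21.8, 167.2]
tool_rot: [-3.142, 0.003, 1.615]
force: [-0.1, 0.1, 0.7]
width: 51.4
gripper_force: 0.0
46.27 [488.   21.8 167.2] [-3.142e+00  3.000e-03  1.615e+00] F [-0.1  0.1  0.7] w 51.4 0.0
switch_tip [264.2 393. ] 0.58 [ 391.2 -144.1]
remote [224.2 143.9] 0.75 [480.9 393.4]
remote_nose [199.4 134.4] 0.62 [535.  415.7]
receiver [161.2 143.7] 0.56 [626.5 405. ]
receiver [170.7 221.1] 0.39 [608.4 229.3]
eye [152.7 137.5] 0.58 [621.5 393.4]
eye [199.8 133.7] 0.48 [518.8 393.1]
remote [319.3 453.8] 0.81 [480.2 397.3]
receiver [364.6 429.7] 0.65 [629.9 405.4]
eye [330.3 434.1] 0.62 [609.5 393.9]
pin0 [292.7 360.8] 0.78 [532.6 191.7]
pin0 [240.7 231.9] 0.74 [ 550.8 -191.9]
pin0 [246.7 410.7] 0.55 [294.6 205. ]
```

View pics/s11.png

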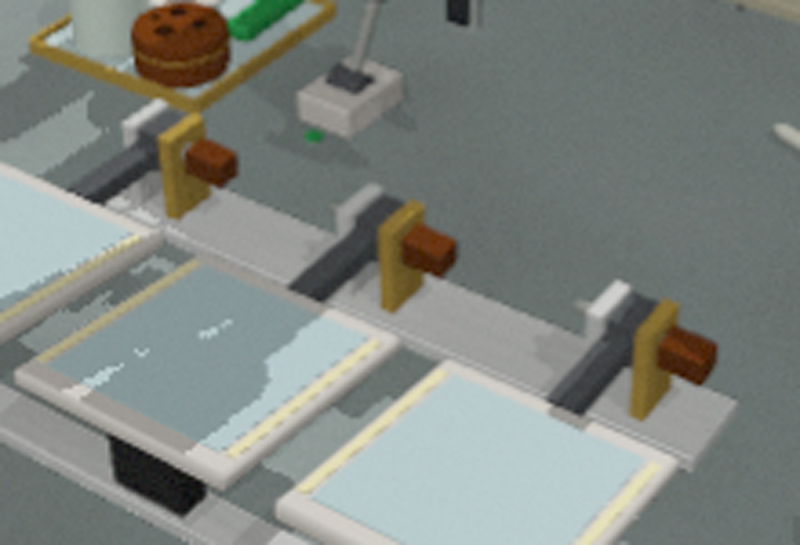

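All three brown heads sit flush on brass, at (160,212), (250,430) and (352,688) in the crop, with no shaft showing. Now the switch goes on.

```bash
python3 -m crank '[[[0,0,0,0.55],[-0.9,-0.5,0,0],[-0.9,-0.5,0,0],[-0.9,-0.5,0,0],[-0.9,-0.5,0,0],[-0.9,-0.5,0,0],[-0.9,-0.5,0,0],[-0.9,-0.5,0,0],[-0.45,-0.4,0,0],[0,0,0,0],[0,0,0,0],[0,0,0,0]]]' 0
python3 -c "
from h import *
st();c=look('wrist',['switch_tip','switch_base'])"
```

```text
clock: 47.82
eef_pos: [392.0, -144.3, 167.1]
tool_rot: [3.14, 0.001, 1.576]
force: [-0.7, 0.9, 0.5]
width: 43.0
gripper_force: 0.0
47.82 [ 392.  -144.3  167.1] [3.140e+00 1.000e-03 1.576e+00] F [-0.7  0.9  0.5] w 43.0 0.0
switch_tip [235.6 322. ] 0.78 [ 390.5 -139.1]
switch_base [201.3 367. ] 0.9 [ 426.8 -138.3]
```

```bash
python3 -m crank '[[[-0.1,0,1,0],[0,0,1,0],[0,0,0.9,0],[0,0,0.42,0],[0,0,0,0],[0,0,0,0],[0,0.4,0,0],[0,0.4,0,0],[0,0.4,0,0],[0,0.4,0,0],[0,0.4,0,0],[0,0.4,0,0]]]'
python3 -m crank '[[[0,0.4,0,0],[0,0.3,0,0],[0,0.1,0,0],[0,0,0,0],[0,0,0,0]]]';for i in 1 2 3; do python3 -m crank '[[[0,0.08,0,0],[0,0.06,0,0],[0,0,0,0],[0,0,0,0]]]'| egrep 'eef|force: \['; done
```

```text
clock: 48.97
eef_pos: [452.7, -147.6, 84.1]
tool_rot: [3.141, 0.001, 1.574]
force: [-0.7, 0.2, 0.5]
width: 42.8
gripper_force: 0.4
clock: 49.38
eef_pos: [471.0, -147.4, 83.7]
tool_rot: [-3.141, 0.001, 1.575]
force: [0.3, 0.3, -0.1]
width: 42.6
gripper_force: 0.0
eef_pos: [474.3, -147.5, 83.8]
force: [-0.3, 0.2, -0.5]
eef_pos: [476.9, -147.5, 83.6]
force: [-3.8, 0.0, 0.3]
eef_pos: [477.3, -147.6, 83.3]
force: [-10.4, 1.5, 6.3]
```

```bash
python3 -m crank '[[[0,0.08,0,0],[0,0.06,0,0],[0,0,0,0],[0,0,0,0]]]'| egrep 'eef|force: \['
python3 -m crank '[[[0,-0.4,0,0],[0,-0.25,0,0],[0,0,-1,0],[0,0,-1,0],[0,0,-1,0],[0,0,-1,0],[0.6,0,-0.6,0],[0.95,0,0,0],[0.95,0,0,0],[0.95,0,0,0],[0.95,0,0,0],[0.95,0,0,0]]]' -0.6
python3 -c "
from h import *
look('scene',['switch_tip'],'s12.png');look('top',['switch_tip'],'t12.png')"
python3 -m crank '[[[0.95,0,0,0],[0.95,0,0,0],[0.95,0,0,0],[0.95,0,0,0],[0.95,0,0,0],[0.95,0,0,0],[0.95,0,0,0],[0.95,0,0,0],[0.95,0,0,0],[0.95,0,0,0],[0.95,0,0,0],[0.95,0,0,0]]]'
python3 -m crank '[[[0,0,0,-1],[0,0,0,-1],[0,0,0,-1],[0,0,0,-1],[0,0,0,-1],[0,0,0,-1],[0,0,0,-1],[0,0,0,-1],[0,0,0,-1],[0,0,0,-1],[0,0,0,-1],[0,0,0,-1]]]'
python3 -m crank '[[[0,0,0,-1],[0,0,0,-1],[0,0,0,-1],[0,0,0,-1],[0,0,0,-1],[0,0,0,-1],[0,0,0,-1],[0,0,0,-1],[0,0,0,-1],[0,0,0,-1],[0,0,0,-1],[0,0,0,-1]]]'
python3 -c "
from h import *
print(np.round(st()['qpos'],2));c=look('wrist',['remote','remote_nose','receiver','eye'],'w12.png')"
```

```text
eef_pos: [477.5, -147.6, 83.0]
force: [-16.6, 1.8, 11.6]
clock: 51.72
eef_pos: [469.4, -12.2, 199.2]
tool_rot: [3.139, 0.001, 1.575]
force: [-0.3, -0.3, 0.9]
width: 68.1
gripper_force: 0.0
switch_tip [208.6 267.6] 0.4 [ 471.4 -131.2]
switch_tip [227.  389.9] 0.57 [ 467.5 -138.6]
clock: 52.92
eef_pos: [468.4, 271.2, 198.0]
tool_rot: [3.141, 0.002, 1.572]
force: [0.2, -0.0, -0.4]
width: 68.3
gripper_force: 0.0
clock: 53.92
eef_pos: [468.5, 270.0, 198.0]
tool_rot: [-3.14, 0.001, 2.536]
force: [-0.5, 0.5, -0.7]
width: 68.2
gripper_force: 0.0
clock: 54.92
eef_pos: [468.5, 270.0, 197.8]
tool_rot: [-3.14, -0.001, -2.787]
force: [0.1, -0.3, -1.1]
width: 68.3
gripper_force: 0.0
54.92 [468.5 270.  197.8] [-3.140e+00 -1.000e-03 -2.787e+00] F [ 0.1 -0.3 -1.1] w 68.3 0.0
[ 0.12  0.8  -1.21  1.84  0.84  1.13  0.53]
remote [255.1 448.4] 0.93 [476.  396.9]
remote_nose [317.1 446.6] 0.92 [531.8 419.1]
receiver [390.6 387.7] 0.97 [633.8 402.8]
eye [427.6 401.7] 0.94 [615.9 396.2]
```

View pics/w12.png

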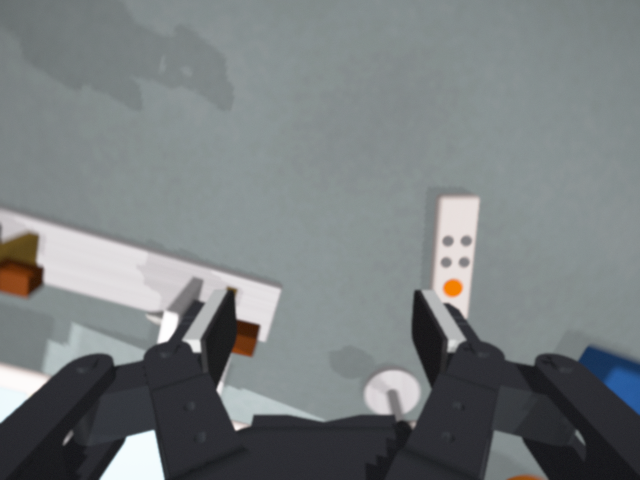

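The wrist view shows the remote body at (255,453) with the orange button toward its nose, hidden behind a finger at (320,449). The receiver foot is at (390,390). Next I'll measure the remote precisely.

```bash
cat >> h.py <<'E'
def rem(n,z=16):
    c=ctrl.get_image(n);r=ctrl.trace(n,"remote")
    if not r: print("none");return
    ys,xs=np.nonzero(r[0]["mask"]);w=np.array([atz(c,(y,x),z)[:2] for y,x in zip(ys,xs)],np.float32)
    q=cv2.minAreaRect(w);print(n,r[0]["confidence"],"ctr",np.round(q[0],1),"size",np.round(q[1],1),"ang",round(q[2],2),"rad",round(np.radians(q[2]),3),np.round(np.radians(q[2]-90),3))
E
python3 -c "
from h import *
rem('top');rem('scene');rem('wrist')"
```

```text
top 0.82 ctr [456.4 386.4] size [78.8 40.5] ang 20.26 rad 0.354 -1.217
scene 0.77 ctr [485.8 398.9] size [134.4  34.3] ang 20.13 rad 0.351 -1.219
wrist 0.61 ctr [474.  393.5] size [115.   38.6] ang 21.18 rad 0.37 -1.201
```

```bash
python3 -m crank '[[[-0.5,0.9,0,0],[-0.5,0.9,0,0],[-0.5,0.9,0,0],[-0.6,0.9,0,0],[0,0.9,0,0],[0,0.1,0,0],[0,0,0,0],[0,0,0,0]]]'
python3 -c "
from h import *
print(np.round(st()['qpos'],2));look('wrist',['remote','remote_nose','eye','receiver']);rem('wrist')"
```

```text
clock: 56.13
eef_pos: [476.6, 396.9, 197.8]
tool_rot: [-3.139, -0.001, -2.788]
force: [-0.1, -0.5, 0.6]
width: 68.2
gripper_force: 0.0
56.13 [476.6 396.9 197.8] [-3.139e+00 -1.000e-03 -2.788e+00] F [-0.1 -0.5  0.6] w 68.2 0.0
[-0.14  0.88 -1.15  1.62  0.85  1.22  0.46]
remote [203.1 325.7] 0.73 [477.5 399.2]
remote [350.3 274.2] 0.43 [637.3 403.5]
remote_nose [262.7 325.3] 0.74 [528.2 417.7]
receiver [347.8 277.1] 0.82 [633.6 405.3]
wrist 0.61 ctr [476.5 397.2] size [120.3  36.3] ang 19.93 rad 0.348 -1.223
```

```bash
python3 -m crank '[[[0,0,1,0],[0,0,1,0],[0,0,1,0],[0,0,1,0],[0,0,1,0],[0,0,1,0],[0,0,0.8,0],[0,0,0.5,0],[0,0,0,0],[0,0,0,0]]]'
python3 -c "
from h import *
print(np.round(ctrl.read_state()['qpos'],2))"
```

```text
clock: 57.32
eef_pos: [476.5, 397.3, 15.6]
tool_rot: [-3.141, -0.001, -2.789]
force: [0.5, 0.0, 0.2]
width: 68.5
gripper_force: 0.0
[-0.21  1.09 -0.97  1.73  1.09  0.97  0.29]
```

```bash
python3 -m crank '[[[0,0,0.3,0],[0,0,0.15,0],[0,0,0,0],[0,0,0,0]]]' | grep eef; python3 -m crank '[[[0,0,0,0],[0,0,0,0],[0,0,0,0],[0,0,0,0],[0,0,0,0],[0,0,0,0],[0,0,0,0],[0,0,0,0]]]' 1
python3 -m crank '[[[0,0,-0.4,0],[0,0,-0.8,0],[0,0,-0.8,0],[0,0,-0.46,0],[0,0,0,0],[0,0,0,0]]]'
python3 -c "
from h import *
st();look('wrist',['remote','remote_nose','eye','receiver']);rem('wrist',78)
look('top',['eye','receiver'])"
```

```text
eef_pos: [476.7, 397.3, 4.6]
clock: 58.32
eef_pos: [476.7, 397.7, 4.9]
tool_rot: [-3.141, -0.0, -2.788]
force: [-1.0, -1.0, 6.7]
width: 34.3
gripper_force: 61.0
clock: 58.82
eef_pos: [476.9, 397.2, 66.0]
tool_rot: [-3.14, -0.0, -2.789]
force: [-0.6, -0.5, -1.3]
width: 34.2
gripper_force: 60.3
58.82 [476.9 397.2  66. ] [-3.14  -0.    -2.789] F [-0.6 -0.5 -1.3] w 34.2 60.3
remote [300.9 322. ] 0.8 [507.  407.8]
remote_nose [431.3 326.6] 0.61 [587.9 440.8]
wrist 0.73 ctr [469.1 394.6] size [105.5  34.2] ang 20.38 rad 0.356 -1.215
```

```bash
python3 -m crank '[[[0.5,-0.75,0,0],[0.5,-0.75,0,0],[0.5,-0.75,0,0],[0.46,-0.8,0,0],[0,0,0,-0.6],[0,0,0,-0.6],[0,0,0,-0.64],[0,0,-0.02,0],[0,0,0,0],[0,0,0,0]]]'
python3 -c "
from h import *
print(np.round(st()['qpos'],2));look('wrist',['remote','remote_nose','eye','receiver']);look('top',['remote','remote_nose','eye','receiver'],zz=dict(remote=62,remote_nose=70));look('scene',['remote','remote_nose','eye','receiver'],zz=dict(remote=62,remote_nose=70));rem('top',78);rem('scene',78)"
```

```text
clock: 60.15
eef_pos: [456.9, 309.0, 66.4]
tool_rot: [-3.141, -0.001, -2.642]
force: [0.3, 0.3, -0.2]
width: 34.1
gripper_force: 60.3
60.15 [456.9 309.   66.4] [-3.141e+00 -1.000e-03 -2.642e+00] F [ 0.3  0.3 -0.2] w 34.1 60.3
[-0.03  0.98 -1.05  1.91  1.08  0.96  0.45]
remote [302.5 324.8] 0.81 [485.5 326. ]
remote_nose [429.5 327.1] 0.83 [559.3 368.1]
remote [231.9 175.3] 0.58 [454.  305.1]
remote [278.3 424. ] 0.78 [463.  309.2]
remote [239.5 230.3] 0.74 [ 603.  -142.1]
remote_nose [291.8 429.6] 0.85 [508.4 340.8]
eye [332.3 433.9] 0.64 [614.7 395.7]
receiver [363.6 430.3] 0.55 [626.9 405.4]
receiver [205.4 231.5] 0.54 [ 401.7 -335.8]
top 0.75 ctr [432.5 291.9] size [60.1 36.5] ang 28.55 rad 0.498 -1.072
scene 0.62 ctr [467.2 313.2] size [132.4  37.9] ang 28.44 rad 0.496 -1.074
```

Aim is good: nose about (509,339), eye about (615,395), yaw 0.50. Hold for 5 s.

```bash
for i in 1 2 3 4 5; do python3 -m crank '[[[0,0,0,0],[0,0,0,0],[0,0,0,0],[0,0,0,0],[0,0,0,0],[0,0,0,0],[0,0,0,0],[0,0,0,0],[0,0,0,0],[0,0,0,0],[0,0,0,0],[0,0,0,0]]]' | egrep 'eef|width|gripper'; done
python3 -c "
from h import *
look('wrist',['remote','remote_nose']);look('scene',['remote','remote_nose','eye'],zz=dict(remote=62,remote_nose=70));rem('wrist',78)"
```

```text
eef_pos: [457.0, 308.8, 66.4]
width: 34.0
gripper_force: 60.3
eef_pos: [457.0, 308.8, 66.4]
width: 34.3
gripper_force: 60.3
eef_pos: [456.9, 308.9, 66.4]
width: 34.3
gripper_force: 60.3
eef_pos: [457.0, 308.9, 66.4]
width: 34.2
gripper_force: 60.3
eef_pos: [456.9, 308.8, 66.4]
width: 34.3
gripper_force: 60.3
remote [302.4 325. ] 0.97 [485.3 325.9]
remote_nose [429.1 327.9] 0.63 [558.6 368.4]
remote [281.  424.8] 0.67 [470.8 314.5]
remote_nose [288.9 424.7] 0.81 [505.7 328.4]
wrist 0.64 ctr [450.9 306.1] size [107.4  35.3] ang 28.76 rad 0.502 -1.069
```

```bash
python3 -m crank '[[[0,0,0.7,0],[0,0,0.7,0],[0,0,0.6,0],[0,0,0.3,0],[0,0,0,0],[0,0,0,0],[0,0,0,0]]]'; for i in 1 2 3 ; do python3 -m crank '[[[0,0,0.04,0],[0,0,0,0],[0,0,0,0]]]' | egrep 'eef|force: \['; done
```

```text
clock: 67.13
eef_pos: [457.2, 309.4, 9.7]
tool_rot: [-3.141, 0.0, -2.641]
force: [-0.0, -0.9, -0.8]
width: 34.2
gripper_force: 60.3
eef_pos: [457.2, 308.9, 8.4]
force: [-0.1, 0.2, -0.6]
eef_pos: [456.9, 308.7, 6.9]
force: [-0.6, -0.1, -0.2]
eef_pos: [456.9, 308.7, 5.8]
force: [-0.5, 0.1, -1.2]
```

```bash
for i in 1 2 ; do python3 -m crank '[[[0,0,0.03,0],[0,0,0,0],[0,0,0,0]]]' | egrep 'eef|force: \['; done; python3 -m crank '[[[0,0,0,0],[0,0,0,0],[0,0,0,0],[0,0,0,0],[0,0,0,0]]]' -0.6
python3 -m crank '[[[0,0,-0.4,0],[0,0,-0.8,0],[0,0,-0.8,0],[0,0,-0.8,0],[0,0,-0.8,0],[0,0,-0.8,0],[0.3,-0.3,-0.8,0],[0.3,-0.3,0,0],[0,0,0,0],[0,0,0,0]]]'
python3 -c "
from h import *
st();look('wrist',['remote','remote_nose']);rem('wrist');look('scene',['remote','remote_nose','switch_tip','pin0']);look('top',['switch_tip','pin0'])"
```

```text
eef_pos: [456.9, 308.7, 5.1]
force: [-0.0, -0.1, -0.0]
eef_pos: [457.0, 308.8, 4.9]
force: [-0.3, -1.3, 5.3]
clock: 68.8
eef_pos: [456.9, 308.7, 4.3]
tool_rot: [-3.141, -0.001, -2.641]
force: [0.1, -0.5, -0.6]
width: 68.7
gripper_force: 0.0
clock: 69.63
eef_pos: [451.0, 287.5, 134.2]
tool_rot: [-3.139, -0.002, -2.642]
force: [0.8, 0.2, 0.3]
width: 68.2
gripper_force: 0.0
69.63 [451.  287.5 134.2] [-3.139e+00 -2.000e-03 -2.642e+00] F [0.8 0.2 0.3] w 68.2 0.0
remote [243.6 344.1] 0.84 [460.  310.3]
remote_nose [315.6 347.1] 0.78 [507.6 339.6]
wrist 0.6 ctr [456.8 309. ] size [120.4  36.7] ang 28.88 rad 0.504 -1.067
remote [297.9 419.9] 0.77 [458.1 306.6]
remote_nose [211.7 210.9] 0.65 [ 474.3 -348.4]
remote_nose [314.2 421.9] 0.61 [514.6 335.7]
remote_nose [293. 361.] 0.42 [531.1 191.6]
switch_tip [206.  265.3] 0.6 [ 464.5 -144.7]
pin0 [294.7 363.6] 0.75 [534.9 200.5]
pin0 [243.1 408.9] 0.69 [282.  193.8]
pin0 [291.1 359.8] 0.65 [529. 187.]
pin0 [269.8 295.1] 0.56 [552.6  18.8]
pin0 [241.4 234.1] 0.48 [ 549.8 -184.9]
pin0 [312.3 225.6] 0.86 [290.5 201.7]
```

The remote lies flat, the switch is on, and all three pins are home. Handing in.

```bash
python3 -c "
from h import *
print(ctrl.finish_job())"
```

```text
the job is handed in; nothing more can be done
None
```

I turned the switch off, pushed all three pins home, turned it back on, held the remote on the eye for about 5 s, laid it down flat, and handed the job in at about 70 s; no verdict came back.

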